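# Hold the gearbox cover over its housing for the gasket

## Robot

A 6-joint arm with a two-finger parallel gripper is mounted at the origin on a cart in front of the work surface, level with it; the furniture and walls round the work are solid. World frame = base frame: x ahead of the robot, y to its left, z up, the work surface at z = 0. Lengths are in mm, angles in degrees, forces in N, time in s.
With the tool pointing down it reaches from about 300 to 850 mm from the base axis. Payload 4.2 kg.
Tool frame: the origin (TCP) lies at the very end of the fingers, on their centre line; the grasp point (between the pads) lies 19 mm behind it (env.grasp_offset is the distance from the TCP to the grasp point, in mm); z points along the fingers, y is the line along which they close (so a half turn about z gives the same grasp; the last joint's range is limited). The gripper opens to 91 mm and grips with 3 to 60 N. Pads are 32 mm wide; open, the fingers measure 118 mm over their backs; the gripper's body (76 mm by 178 mm) begins 60 mm behind the grasp point.
Start: joints at [-73.281, 18.312, 89.639, -0, 72.044, -1.146], TCP at [176.397, -547.291, 213.976] pointing down, gripper open.
Joint ranges: [-177.97, 177.97], [-48.28, 115.42], [12.27, 149.76], [-77.06, 257.06], [2.81, 150.46], [-146.56, 146.56]. Speed limits (degrees/s): [147.25, 147.25, 180, 180, 180, 180].

## Interface

Orientations are given as [roll, pitch, yaw] about the fixed x, y, z axes, in that order (R = Rz(yaw) Ry(pitch) Rx(roll)).
In Python, from workcell import env gives the robot as it stands. The module is installed in compiled form; this text tells all that it offers.
- The arm moves only by the tool send_rows, never from a script. Its argument "motion" is a list of rows, each an object of numbers: "tx", "ty", "tz": the shift along the tool's x, y, z in units of 500 mm (1.0 is 500 mm); "rx", "ry", "rz": the turn, a rotation vector about the tool's x, y, z in units of 30 degrees (1.0 is 30 degrees); "gripper": the closure, from -1 (fully open) to 1 (shut). In form: [{"tx": .., "ty": .., "tz": .., "rx": .., "ry": .., "rz": .., "gripper": ..}, ...]. A call has 1 to 12 rows; each row shifts and turns the commanded pose from where the row before left it, along the tool's axes as they then stand; what a row does not reach is not made up. A row lasts 1/8 s, in which the tool goes at most 62.5 mm and 10.7 degrees, less where a joint would pass 70% of its speed; a pose out of reach is approached as far as the arm can. A call with a number of a shift or a turn outside -1 to 1 is refused whole. A call with a gripper value outside its range is refused whole. The fingers move at their own pace and stop on an object; "grip_force" is the grip in N (left out, the last holds). Time passes only in rows, so rows that do not move let the fingers close. It gives the time, the measured TCP pose, the force, the opening and the grip force at its end, in the units of the state.
- env.state(): the state, without advancing time (a new reading comes with each control period).
- env.grab_frame(name): name is "scene" or "top" or "wrist"; returns a dict with "frame" (400x640x3 uint8, red, green, blue), "vertical_fov" (degrees; the focal length in pixels is half the picture's height over the tangent of half this angle, whatever the lens; pixels are square), "cx", "cy" (the principal point, pixels), "k1" (the pictures are not rectified: a ray, as slopes to the right and down, at radius r is drawn at 1 + k1 r^2 times it, then the intrinsics apply), "rvec" (rotation vector, rad) and "tvec" (3), from world to camera coordinates, as OpenCV has them; the wrist camera has in their place "T_tool_cam" (4x4, takes a point from camera to tool coordinates, whose origin is the TCP and whose axes are the flange's). Camera axes: x right, y down, z forward; pixel columns grow to the right and rows downward; lengths in mm; the calibration is good to about 2 mm. A picture is of the moment at which its call begins: read the wrist's pose just before it. There is no depth.
- env.job_done(): hands the job in; it is judged then, once.
The state is a dict: "time_s": time; "qpos": joint angles; "qvel": joint speeds; "effort": joint torques, N m; "ee_pos": TCP position; "ee_rot": TCP orientation; "force": force on the tool from outside, world axes, zero at the start; "torque": the same for the moment, N m; "gripper_width": finger opening in mm; "gripper_force": force on a finger pad.
Only numpy, scipy, OpenCV 4.12 (cv2) and the standard library are available. Lean on these libraries where they do the work, as an engineer would, in place of code of your own. Each camera call takes 0.05 s, during which the arm holds its last target. There are 200 camera calls.

## Task

I want to slip the gasket under the gearbox cover: lift the grease can off the open gear housing by its handle and set it gently down, upright, on the table beside the housing (within about 20 cm of it), and let go of it. Then pick up the cover plate by its black pull handle, carry it over the wrapped pack of strips, and hold it level above the housing, square and lined up with the flange, hovering one to two centimetres over it and never touching it. Finish while still holding it there; leave the other things on the table where they are.

Things in the scene. Friction and masses are not known exactly. Their poses are not given: they have to be found in the camera images.
- gear_housing: Open cast gear housing, fixed to the table: grey box on a foot 136 x 106 x 8 mm, with a bare metal top flange 130 (its x) x 100 (its y) mm whose flat upper face is 60 mm above the table; a rectangular opening 84 x 58 mm in the flange shows a gear. Origin: centre of its underside, on the table. x along its long side, z up. A half turn makes no difference to how the cover fits. It may stand to the left or to the right of the pack of strips; the cover lies on the other side.
- housing_flange (a point): Centre of the housing's flat flange face, 60 mm above the table; axes as the housing's.
- grease_can: Lidded bare-metal grease can, 87 mm across, 82 mm tall to the lid's rim, with a fixed upright handle arch to 127 mm; 0.3 to 0.55 kg. At the start it stands on the housing's flange. Origin: centre of its underside (60 mm above the table when on the flange); x along the handle's bar, z up. Note that a flat sheet of brown card, 3 mm thick and fixed, covers the front left part of the table: x 0.26 to 0.504, y 0.04 to 0.63; the can may stand on it too.
- can_grip (a point): Centre of the can's handle grip: a black level round bar, 14 mm in diameter and 54 mm long along the can's x, 120 mm above the can's underside; 38 mm free below the bar's middle down to the lid's rim.
- cover: Metal cover plate, 130 (its x) x 100 (its y) x 6 mm, lying flat on the table, with a black pull handle on top; 0.2 to 0.33 kg. Origin: centre of its underside; x along its long side and along the handle, z up.
- cover_grip (a point): Centre of the cover's pull-handle bar: square 12 x 12 mm, 98 mm long along the cover's x, 44 mm above the cover's underside (top at 50 mm); 32 mm free between the bar and the plate, legs 12 mm thick at 43 mm either side.
- tile_pack: Film-wrapped pack of edge strips, 320 (its y) x 100 x 42 mm, lying between the housing and the cover with its long side pointing away from the robot. Origin: centre of its underside. Bystander; the cover is carried over it.
- white_box: Small white lidded box, 84 x 123 x 42 mm, on the pack, so that its top is 84 mm above the table. Origin: centre of its underside. Bystander.
- spanner: Combination spanner, 24 x 130 x 9 mm, lying on the end of the pack nearer the robot. Origin: centre of its underside. Bystander.
- glue_bottle: Squeeze bottle, 62 mm across, 167 mm tall, standing behind, right of the pack. Origin: centre of its underside. Bystander.
- tape_measure: Tape measure, 36 x 78 x 64 mm, on the table at the left. Origin: centre of its underside. Bystander.
- nail_box: Small carton, 53 x 75 x 46 mm, near the front edge of the table, left of the middle. Origin: centre of its underside. Bystander.
There are look-alikes about, which are no part of the job. What is shaped like the grease_can but blue, green or turquoise is not meant.

How it is judged:
By the outcome, as a careful person would: the job done as asked, in the order asked, and still so for the second after the job is handed in, while the arm keeps its last pose, push and grip.
It also fails if it takes over 67 s, if anything falls off the work surface, if the arm or the gripper's body presses on something with over 40 N, if the wrist force passes 120 N, or if a joint passes its speed limit or range.

## Working session

There is one attempt and no reset: what is moved stays moved. The work goes in short steps, Python scripts to look and compute and a tool call to move; the robot and the scene stay as the last step left them, time stands still between calls to the robot, and variables do not carry over. Pictures are saved under pics/ and viewed, at most 10 in all, crops included, and the job is handed in when it is done.

Besides the shell and the picture viewer there is one more tool, called after "Call:" as name(argument=value, ...) on one line, values as JSON. send_rows: Moves the arm, as the interface text tells. Shifts and turns lie within -1 to 1; 1 stands for 500 mm of shift or 30 degrees of turn. Its arguments: {"type":"object","properties":{"motion":{"type":"array"},"grip_force":{"type":"number"}},"required":["motion"]}

```bash
mkdir -p pics; cat > h.py <<'E'
import numpy as np, cv2
from workcell import env
from scipy.spatial.transform import Rotation as R
def K(f):
    fl=f["frame"].shape[0]/2/np.tan(np.radians(f["vertical_fov"]/2)); return fl
def cam(f,st=None):
    """R_wc (cam->world), centre"""
    if "rvec" in f:
        Rm=cv2.Rodrigues(np.array(f["rvec"],float))[0]; return Rm.T,-Rm.T@np.array(f["tvec"],float).ravel()
    T=np.array(f["T_tool_cam"]); Rt=R.from_euler("xyz",st["ee_rot"],degrees=True).as_matrix()
    return Rt@T[:3,:3], np.array(st["ee_pos"])+Rt@T[:3,3]
def ray(f,px,st=None):
    fl=K(f); Rw,c=cam(f,st); px=np.atleast_2d(np.array(px,float))
    d=(px-[f["cx"],f["cy"]])/fl; u=d.copy()
    for _ in range(20): u=d/(1+f["k1"]*(u**2).sum(1,keepdims=True))
    return c,(Rw@np.c_[u,np.ones(len(u))].T).T
def plane(f,px,z,st=None):
    c,d=ray(f,px,st); return c+d*((z-c[2])/d[:,2])[:,None]
def proj(f,P,st=None):
    Rw,c=cam(f,st); p=(np.atleast_2d(P)-c)@Rw; u=p[:,:2]/p[:,2:]
    return u*(1+f["k1"]*(u**2).sum(1,keepdims=True))*K(f)+[f["cx"],f["cy"]]
def grab(n,save=None):
    st=env.state(); f=env.grab_frame(n)
    if save: cv2.imwrite("pics/"+save,f["frame"][:,:,::-1])
    return f,st
E
python3 - <<'E'
from h import *
import pickle
print(env.state(), env.grasp_offset)
D={}
for n in("scene","top"):
    f,st=grab(n,n+".png");D[n]=f;print(n,cam(f,st)[1],{k:v for k,v in f.items() if k!="frame"})
pickle.dump(D,open("d.pkl","wb"))
E
```

```text
{'time_s': 0.0, 'qpos': array([-7.32815747e+01,  1.83520445e+01,  8.97075725e+01,  5.99619993e-04,
        7.20434544e+01, -1.14629030e+00]), 'qvel': array([-0.03878352,  0.04735159,  0.03358521,  0.01379176, -0.06967286,
       -0.00417038]), 'effort': array([-1.27085532e-03, -4.12466490e+01, -2.31981343e+01,  7.24737416e-02,
        4.58451617e-02, -1.65470283e-04]), 'ee_pos': array([ 176.24564264, -546.7835041 ,  213.10833655]), 'ee_rot': array([-1.79896961e+02, -2.63192839e-03,  1.78645279e+01]), 'force': array([ 0.03309251, -0.19743391, -0.6613965 ]), 'torque': array([ 0.0331649 ,  0.00500688, -0.01014944]), 'gripper_force': 0.0, 'gripper_width': 91.44251381269531} 18.8
scene [1390.13025903   63.32894643 1190.122426  ] {'vertical_fov': 42.04340662584304, 'cx': 318.0458712515601, 'cy': 204.9536898789587, 'k1': -0.11866963672884062, 'rvec': array([ 1.84347572,  1.84254136, -0.64087646]), 'tvec': array([ -50.90963434, -365.4518404 , 1793.52090673])}
top [ 319.64415834  128.25677254 1278.74267841] {'vertical_fov': 48.82480899154024, 'cx': 311.6706767824885, 'cy': 200.45069603122707, 'k1': -0.0029561640340361956, 'rvec': array([ 1.88169322, -2.32117957,  0.26404187]), 'tvec': array([ 191.024829  ,  565.65204279, 1182.09657239])}
```

View pics/scene.png

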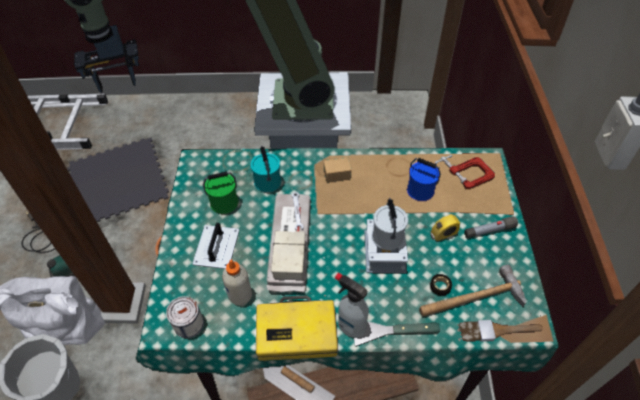

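View pics/top.png

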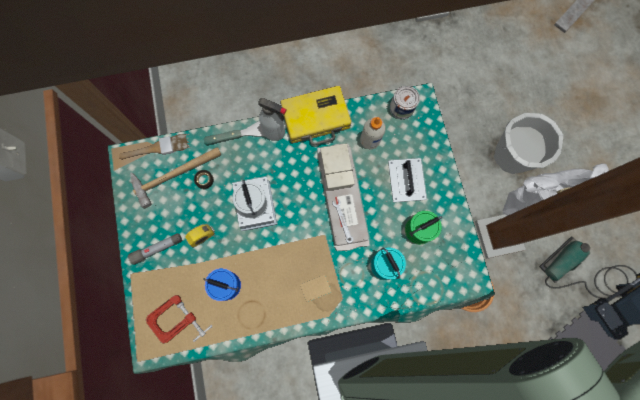

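The scene view shows the metal can on the housing at about (389,225), and the cover at (216,243). In the top view they are at (249,198) and (407,179). Things that could be mistaken for the can, by scene/top pixel:
- blue: (423,180)/(222,285)
- green: (221,193)/(425,226)
- turquoise: (267,172)/(389,263)
- small labelled tin: (184,317)/(405,102)

I choose the bare-metal can with the black bar standing on the housing, and will check that in a crop.

```bash
python3 - <<'E'
from h import *
import pickle
D=pickle.load(open("d.pkl","rb")); f=D["top"]; im=f["frame"]
def blob(f,box,lo,hi,satmax=255):
    x0,y0,x1,y1=box; hsv=cv2.cvtColor(f["frame"],cv2.COLOR_RGB2HSV)[y0:y1,x0:x1]
    m=((hsv[...,2]>=lo)&(hsv[...,2]<=hi)&(hsv[...,1]<=satmax)).astype(np.uint8)
    c=max(cv2.findContours(m,0,2)[0],key=cv2.contourArea)
    return c.reshape(-1,2)+[x0,y0]
def rect(f,c,z):
    P=plane(f,c,z)[:,:2].astype(np.float32); r=cv2.minAreaRect(P); b=cv2.boxPoints(r)
    e=b[1]-b[0]; g=b[2]-b[1]; l=e if np.linalg.norm(e)>np.linalg.norm(g) else g
    return np.round(r[0],1),np.round(r[1],1),round(float(np.degrees(np.arctan2(l[1],l[0]))%180),1)
for n,box in(("can bar",(235,175,265,220)),("cover bar",(395,155,420,200))):
    c=blob(f,box,0,60); print(n,len(c),rect(f,c,180 if "can" in n else 50),c.mean(0))
c=blob(f,(380,150,435,212),150,255,60); print("plate",rect(f,c,6))
c=blob(f,(225,170,285,235),130,255,60); print("flange+can",rect(f,c,60))
g=D["scene"]
c=blob(g,(375,195,405,225),0,60); print("scene can bar",rect(g,c,180),c.mean(0))
c=blob(g,(200,220,230,265),0,60); print("scene cover bar",rect(g,c,50))
a=cv2.resize(im[165:240,215:290],None,fx=5,fy=5,interpolation=2)
b=cv2.resize(g["frame"][195:280,355:420],(287,375),interpolation=2)
cv2.imwrite("pics/crop.png",np.hstack([a,b])[:,:,::-1])
E
```

```text
can bar 25 (array([619.8, 236.4]), array([51.5,  9.5]), 6.0) [246.44 194.08]
cover bar 30 (array([ 604.2, -217. ]), array([ 18.6, 102. ]), 172.5) [408.46666667 177.16666667]
plate (array([ 604.6, -222.4]), array([116.2, 152.8]), 176.9)
flange+can (array([616.1, 235.8]), array([134.2, 153.6]), 179.7)
scene can bar (array([616.2, 233.5]), array([56. , 11.7]), 5.4) [391.39130435 209.13043478]
scene cover bar (array([ 623. , -219.8]), array([ 23.3, 118.1]), 173.2)
```

View pics/crop.png

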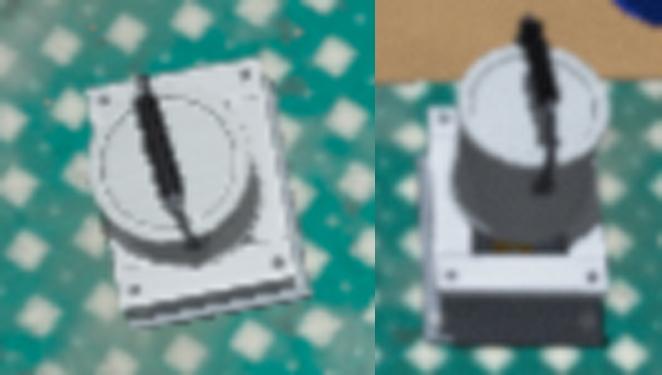

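The crop shows the bare-metal can with its black bar standing on the housing flange, so the choice is right. In the top view the bar is near (246,194). Next I locate free space for putting it down.

```bash
python3 - <<'E'
from h import *
import pickle
D=pickle.load(open("d.pkl","rb")); f=D["top"]
for n,p,z in[("flange A",(233,183.6),60),("B",(266.6,177.4),60),("C",(240.6,228.6),60),("D",(275,222),60),("ring",(204,180),5),("tape",(200,234),64),("blue",(222,285),100),("bluetop",(230,270),80),("nail",(317,290),46),("pack fl",(333,248),42),("pack bl",(322,150),42),("pack fr",(368,243),42),("hammerend",(218,153),10),("hammer mid",(175,172),15),("knife",(210,140),10),("spray",(270,120),60),("glue",(376,124),167),("teal",(389,263),90),("green",(425,226),90),("ringstain",(250,315),3),("wbox r",(355,165),84)]:
    print(n,plane(f,p,z)[0].round(0)[:2])
E
```

```text
flange A [689. 280.]
B [687. 182.]
C [556. 281.]
D [554. 183.]
ring [735. 370.]
tape [564. 393.]
blue [410. 349.]
bluetop [447. 326.]
nail [347. 107.]
pack fl [451.  39.]
pack bl [741.   7.]
pack fr [445. -61.]
hammerend [808. 314.]
hammer mid [774. 449.]
knife [854. 332.]
spray [859. 140.]
glue [ 741. -139.]
teal [376. -96.]
green [ 453. -217.]
ringstain [320. 304.]
wbox r [664. -71.]
```

Call:
send_rows(motion=[{"tz": -0.1, "gripper": -1}, {"tz": -0.1, "gripper": -1}])

```text
invalid input at $.motion[0]: expected keys tx, ty, tz, rx, ry, rz, gripper
```

Call:
send_rows(motion=[{"tx": 0, "ty": 0, "tz": -0.08, "rx": 0, "ry": 0, "rz": 0.203, "gripper": -1}, {"tx": 0, "ty": 0, "tz": -0.08, "rx": 0, "ry": 0, "rz": 0.203, "gripper": -1}, {"tx": 0.0575, "ty": -0.0816, "tz": 0, "rx": 0, "ry": 0, "rz": 0, "gripper": -1}, {"tx": 0.0575, "ty": -0.0816, "tz": 0, "rx": 0, "ry": 0, "rz": 0, "gripper": -1}, {"tx": 0.0575, "ty": -0.0816, "tz": 0, "rx": 0, "ry": 0, "rz": 0, "gripper": -1}, {"tx": 0.0575, "ty": -0.0816, "tz": 0, "rx": 0, "ry": 0, "rz": 0, "gripper": -1}, {"tx": 0.0575, "ty": -0.0816, "tz": 0, "rx": 0, "ry": 0, "rz": 0, "gripper": -1}, {"tx": 0.0575, "ty": -0.0816, "tz": 0, "rx": 0, "ry": 0, "rz": 0, "gripper": -1}, {"tx": 0.0575, "ty": -0.0816, "tz": 0, "rx": 0, "ry": 0, "rz": 0, "gripper": -1}, {"tx": 0.0575, "ty": -0.0816, "tz": 0, "rx": 0, "ry": 0, "rz": 0, "gripper": -1}, {"tx": 0.0575, "ty": -0.0816, "tz": 0, "rx": 0, "ry": 0, "rz": 0, "gripper": -1}, {"tx": 0.0575, "ty": -0.0816, "tz": 0, "rx": 0, "ry": 0, "rz": 0, "gripper": -1}])

```text
time_s: 1.6
ee_pos: [422.4, -111.3, 293.7]
ee_rot: [180.0, 0.0, 5.7]
force: [0.2, 0.4, -0.4]
gripper_width: 91.1
gripper_force: 0.0
```

Call:
send_rows(motion=[{"tx": 0.0575, "ty": -0.0816, "tz": 0, "rx": 0, "ry": 0, "rz": 0, "gripper": -1}, {"tx": 0.0575, "ty": -0.0816, "tz": 0, "rx": 0, "ry": 0, "rz": 0, "gripper": -1}, {"tx": 0.0575, "ty": -0.0816, "tz": 0, "rx": 0, "ry": 0, "rz": 0, "gripper": -1}, {"tx": 0.0575, "ty": -0.0816, "tz": 0, "rx": 0, "ry": 0, "rz": 0, "gripper": -1}, {"tx": 0.0575, "ty": -0.0816, "tz": 0, "rx": 0, "ry": 0, "rz": 0, "gripper": -1}, {"tx": 0.0575, "ty": -0.0816, "tz": 0, "rx": 0, "ry": 0, "rz": 0, "gripper": -1}, {"tx": 0.0575, "ty": -0.0816, "tz": 0, "rx": 0, "ry": 0, "rz": 0, "gripper": -1}, {"tx": 0.0575, "ty": -0.0816, "tz": 0, "rx": 0, "ry": 0, "rz": 0, "gripper": -1}, {"tx": 0, "ty": 0, "tz": 0, "rx": 0, "ry": 0, "rz": 0, "gripper": -1}, {"tx": 0, "ty": 0, "tz": 0, "rx": 0, "ry": 0, "rz": 0, "gripper": -1}])

```text
time_s: 2.85
ee_pos: [618.1, 234.2, 293.2]
ee_rot: [179.9, 0.1, 5.7]
force: [0.3, -0.3, -0.4]
gripper_width: 91.4
gripper_force: 0.0
```

```bash
python3 - <<'E'
from h import *
f,st=grab("wrist","w1.png")
print(st["ee_pos"],st["ee_rot"],st["time_s"],f["T_tool_cam"],f["vertical_fov"])
for P in [(618,235,180),(621.5,231.5,60)]: print(proj(f,P,st))
E
```

```text
[618.1326248  234.24719323 293.22797307] [1.79934455e+02 9.78354182e-02 5.69041599e+00] 2.85 [[-2.33571279e-04 -9.63802671e-01 -2.66616496e-01  7.57300983e+01]
 [ 9.99999799e-01 -3.82416938e-04  5.06357395e-04  4.66861947e-01]
 [-5.89987274e-04 -2.66616325e-01  9.63802567e-01 -1.70893558e+02]
 [ 0.00000000e+00  0.00000000e+00  0.00000000e+00  1.00000000e+00]] 63.30728752678839
[[323.95341247 195.78964447]]
[[327.29393826 168.74942403]]
```

View pics/w1.png

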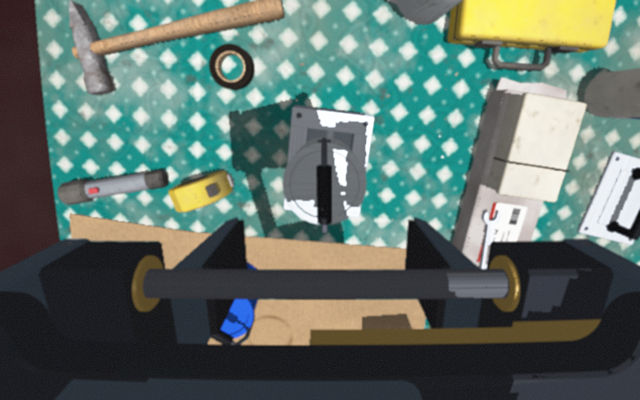

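The wrist view shows the bar at (324,194), against a prediction of (324,196), so the tool is lined up. I descend to TCP z 161 and grip.

Call:
send_rows(motion=[{"tx": 0, "ty": 0, "tz": 0.07, "rx": 0, "ry": 0, "rz": 0, "gripper": -1}, {"tx": 0, "ty": 0, "tz": 0.07, "rx": 0, "ry": 0, "rz": 0, "gripper": -1}, {"tx": 0, "ty": 0, "tz": 0.06, "rx": 0, "ry": 0, "rz": 0, "gripper": -1}, {"tx": 0, "ty": 0, "tz": 0.04, "rx": 0, "ry": 0, "rz": 0, "gripper": -1}, {"tx": 0, "ty": 0, "tz": 0.024, "rx": 0, "ry": 0, "rz": 0, "gripper": -1}, {"tx": 0, "ty": 0, "tz": 0, "rx": 0, "ry": 0, "rz": 0, "gripper": -1}, {"tx": 0, "ty": 0, "tz": 0, "rx": 0, "ry": 0, "rz": 0, "gripper": -0.5}, {"tx": 0, "ty": 0, "tz": 0, "rx": 0, "ry": 0, "rz": 0, "gripper": 0.2}, {"tx": 0, "ty": 0, "tz": 0, "rx": 0, "ry": 0, "rz": 0, "gripper": 1}, {"tx": 0, "ty": 0, "tz": 0, "rx": 0, "ry": 0, "rz": 0, "gripper": 1}, {"tx": 0, "ty": 0, "tz": 0, "rx": 0, "ry": 0, "rz": 0, "gripper": 1}, {"tx": 0, "ty": 0, "tz": 0, "rx": 0, "ry": 0, "rz": 0, "gripper": 1}], grip_force=30)

```text
time_s: 4.4
ee_pos: [618.6, 234.8, 161.9]
ee_rot: [180.0, 0.0, 5.7]
force: [-1.0, 0.5, 0.3]
gripper_width: 34.3
gripper_force: 0.0
```

Call:
send_rows(motion=[{"tx": 0, "ty": 0, "tz": 0, "rx": 0, "ry": 0, "rz": 0, "gripper": 1}, {"tx": 0, "ty": 0, "tz": 0, "rx": 0, "ry": 0, "rz": 0, "gripper": 1}, {"tx": 0, "ty": 0, "tz": 0, "rx": 0, "ry": 0, "rz": 0, "gripper": 1}, {"tx": 0, "ty": 0, "tz": 0, "rx": 0, "ry": 0, "rz": 0, "gripper": 1}])

```text
time_s: 4.9
ee_pos: [618.6, 235.0, 161.9]
ee_rot: [-180.0, -0.0, 5.7]
force: [0.9, 0.6, -0.5]
gripper_width: 13.2
gripper_force: 30.0
```

Call:
send_rows(motion=[{"tx": 0, "ty": 0, "tz": -0.01, "rx": 0, "ry": 0, "rz": 0, "gripper": 1}, {"tx": 0, "ty": 0, "tz": -0.02, "rx": 0, "ry": 0, "rz": 0, "gripper": 1}, {"tx": 0, "ty": 0, "tz": -0.04, "rx": 0, "ry": 0, "rz": 0, "gripper": 1}, {"tx": 0, "ty": 0, "tz": -0.03, "rx": 0, "ry": 0, "rz": 0, "gripper": 1}, {"tx": -0.02, "ty": 0, "tz": 0, "rx": 0, "ry": 0, "rz": 0, "gripper": 1}, {"tx": -0.045, "ty": -0.002, "tz": 0, "rx": 0, "ry": 0, "rz": 0, "gripper": 1}, {"tx": -0.06, "ty": -0.002, "tz": 0, "rx": 0, "ry": 0, "rz": 0, "gripper": 1}, {"tx": -0.07, "ty": -0.002, "tz": 0, "rx": 0, "ry": 0, "rz": 0, "gripper": 1}, {"tx": -0.06, "ty": -0.001, "tz": 0, "rx": 0, "ry": 0, "rz": 0, "gripper": 1}, {"tx": -0.045, "ty": 0, "tz": 0, "rx": 0, "ry": 0, "rz": 0, "gripper": 1}, {"tx": -0.025, "ty": 0, "tz": 0, "rx": 0, "ry": 0, "rz": 0, "gripper": 1}, {"tx": -0.008, "ty": 0, "tz": 0, "rx": 0, "ry": 0, "rz": 0, "gripper": 1}])

```text
time_s: 6.4
ee_pos: [451.9, 221.6, 211.8]
ee_rot: [180.0, 0.0, 5.7]
force: [0.4, 0.2, -4.6]
gripper_width: 13.7
gripper_force: 30.0
```

Call:
send_rows(motion=[{"tx": 0, "ty": 0, "tz": 0.02, "rx": 0, "ry": 0, "rz": 0, "gripper": 1}, {"tx": 0, "ty": 0, "tz": 0.05, "rx": 0, "ry": 0, "rz": 0, "gripper": 1}, {"tx": 0, "ty": 0, "tz": 0.05, "rx": 0, "ry": 0, "rz": 0, "gripper": 1}, {"tx": 0, "ty": 0, "tz": 0.04, "rx": 0, "ry": 0, "rz": 0, "gripper": 1}, {"tx": 0, "ty": 0, "tz": 0.02, "rx": 0, "ry": 0, "rz": 0, "gripper": 1}, {"tx": 0, "ty": 0, "tz": 0.01, "rx": 0, "ry": 0, "rz": 0, "gripper": 1}, {"tx": 0, "ty": 0, "tz": 0.005, "rx": 0, "ry": 0, "rz": 0, "gripper": 1}, {"tx": 0, "ty": 0, "tz": 0, "rx": 0, "ry": 0, "rz": 0, "gripper": 1}, {"tx": 0, "ty": 0, "tz": 0, "rx": 0, "ry": 0, "rz": 0, "gripper": 1}])

```text
time_s: 7.52
ee_pos: [452.9, 221.9, 114.9]
ee_rot: [-180.0, -0.1, 5.7]
force: [-0.2, 0.4, -3.4]
gripper_width: 13.5
gripper_force: 30.0
```

```bash
python3 - <<'E'
from h import *
f,st=grab("scene")
im=f["frame"][130:290,300:540]; cv2.imwrite("pics/s2.png",cv2.resize(im,None,fx=3,fy=3)[:,:,::-1]); print(st)
f,st=grab("top","t2.png")
E
```

```text
{'time_s': 7.525, 'qpos': array([ 2.48001595e+01,  1.70319224e+01,  1.07220807e+02, -6.47600869e-03,
        5.56793973e+01,  1.09114624e+02]), 'qvel': array([ 0.12391907, -0.03938602,  0.08581647,  0.05042517, -0.07077657,
       -0.04775081]), 'effort': array([-8.34283215e-03, -3.82816529e+01, -2.09726930e+01,  7.02254052e-03,
       -8.76127649e-02, -8.06542903e-05]), 'ee_pos': array([452.9188799 , 221.91323522, 114.94744083]), 'ee_rot': array([-1.79982832e+02, -6.58835917e-02,  5.68917399e+00]), 'force': array([-0.24555565,  0.43587964, -3.407398  ]), 'torque': array([0.01096248, 0.02709696, 0.04750518]), 'gripper_force': 29.997704923152924, 'gripper_width': 13.477198937205378}
```

View pics/s2.png

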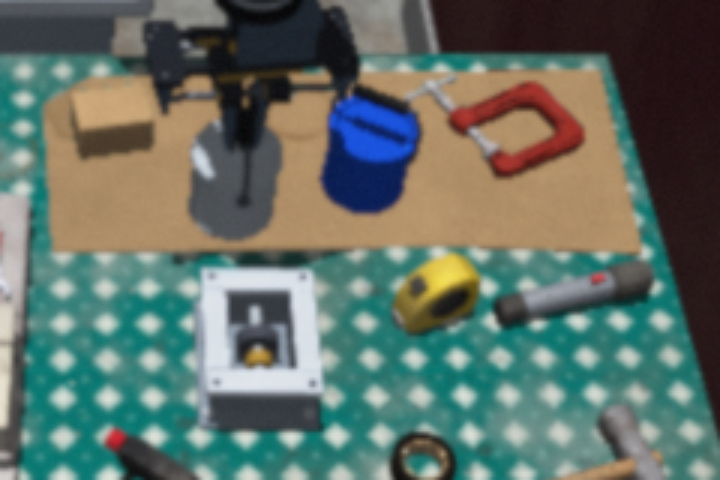

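The can hangs upright at crop (237,180), on the card in front of the housing, about 10 mm up and clear of the blue can. I lower it slowly.

Call:
send_rows(motion=[{"tx": 0, "ty": 0, "tz": 0.006, "rx": 0, "ry": 0, "rz": 0, "gripper": 1}, {"tx": 0, "ty": 0, "tz": 0.006, "rx": 0, "ry": 0, "rz": 0, "gripper": 1}, {"tx": 0, "ty": 0, "tz": 0.003, "rx": 0, "ry": 0, "rz": 0, "gripper": 1}, {"tx": 0, "ty": 0, "tz": 0.003, "rx": 0, "ry": 0, "rz": 0, "gripper": 1}, {"tx": 0, "ty": 0, "tz": 0, "rx": 0, "ry": 0, "rz": 0, "gripper": 1}, {"tx": 0, "ty": 0, "tz": 0, "rx": 0, "ry": 0, "rz": 0, "gripper": 1}])

```text
time_s: 8.38
ee_pos: [452.7, 221.8, 105.5]
ee_rot: [180.0, -0.0, 5.7]
force: [0.0, -0.2, -4.2]
gripper_width: 13.3
gripper_force: 30.0
```

Call:
send_rows(motion=[{"tx": 0, "ty": 0, "tz": 0.002, "rx": 0, "ry": 0, "rz": 0, "gripper": 1}, {"tx": 0, "ty": 0, "tz": 0, "rx": 0, "ry": 0, "rz": 0, "gripper": 1}, {"tx": 0, "ty": 0, "tz": 0, "rx": 0, "ry": 0, "rz": 0, "gripper": 1}])

```text
time_s: 8.75
ee_pos: [452.8, 222.0, 104.8]
ee_rot: [-180.0, -0.0, 5.7]
force: [-0.5, 0.9, -0.8]
gripper_width: 13.0
gripper_force: 30.0
```

Call:
send_rows(motion=[{"tx": 0, "ty": 0, "tz": 0, "rx": 0, "ry": 0, "rz": 0, "gripper": 0.5}, {"tx": 0, "ty": 0, "tz": 0, "rx": 0, "ry": 0, "rz": 0, "gripper": 0.2}, {"tx": 0, "ty": 0, "tz": 0, "rx": 0, "ry": 0, "rz": 0, "gripper": 0}, {"tx": 0, "ty": 0, "tz": 0, "rx": 0, "ry": 0, "rz": 0, "gripper": 0}, {"tx": 0, "ty": 0, "tz": -0.02, "rx": 0, "ry": 0, "rz": 0, "gripper": 0}, {"tx": 0, "ty": 0, "tz": -0.05, "rx": 0, "ry": 0, "rz": 0, "gripper": 0}, {"tx": 0, "ty": 0, "tz": -0.1, "rx": 0, "ry": 0, "rz": 0, "gripper": 0}, {"tx": 0, "ty": 0, "tz": -0.1, "rx": 0, "ry": 0, "rz": 0, "gripper": 0}, {"tx": 0, "ty": 0, "tz": -0.1, "rx": 0, "ry": 0, "rz": 0, "gripper": -1}, {"tx": 0, "ty": 0, "tz": -0.02, "rx": 0, "ry": 0, "rz": 0, "gripper": -1}, {"tx": 0, "ty": 0, "tz": 0, "rx": 0, "ry": 0, "rz": 0, "gripper": -1}, {"tx": 0, "ty": 0, "tz": 0, "rx": 0, "ry": 0, "rz": 0, "gripper": -1}])

```text
time_s: 10.25
ee_pos: [451.8, 221.4, 297.8]
ee_rot: [179.9, 0.2, 5.7]
force: [-0.7, 0.0, -0.1]
gripper_width: 82.6
gripper_force: 0.0
```

```bash
python3 - <<'E'
from h import *
import pickle
f,st=grab("wrist","w3.png"); print(st["ee_pos"],st["ee_rot"])
t,_=grab("top"); pickle.dump((f,st,t),open("h.pkl","wb"))
print(proj(f,[(689,280,60),(687,182,60),(556,281,60),(554,183,60)],st), proj(t,[(621,231,60),(453,222,123)]))
cv2.imwrite("pics/t3.png",cv2.resize(t["frame"][160:320,190:350],None,fx=3,fy=3)[:,:,::-1])
a=cv2.imread("pics/w3.png"); cv2.imwrite("pics/v3.png",np.hstack([cv2.resize(a[:300],(400,188)),cv2.resize(t["frame"][160:290,190:340,::-1],(217,188))]))
E
```

```text
[451.7543352  221.36575235 297.75478863] [179.93106218   0.18571358   5.68169573]
[[293.14672479 -44.93917788]
 [380.77760285 -33.03891068]
 [283.67743097  79.71732149]
 [364.98312584  89.91540896]] [[254.00836054 202.79853336]
 [265.79806207 258.20638285]]
```

View pics/w3.png

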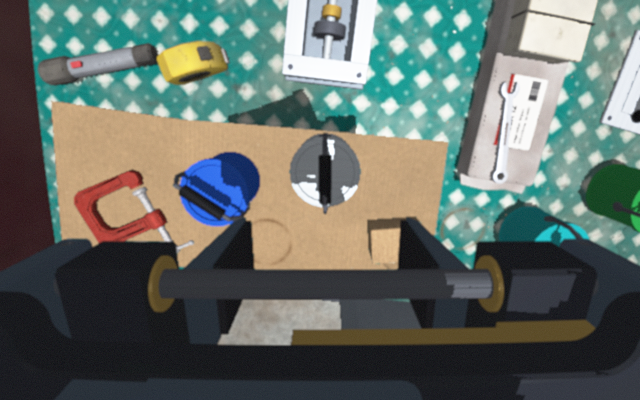

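The can stands upright on its own at (325,172). I back off over the housing so the wrist camera can see the whole flange.

Call:
send_rows(motion=[{"tx": 0.06, "ty": 0.005, "tz": 0, "rx": 0, "ry": 0, "rz": 0, "gripper": -1}, {"tx": 0.09, "ty": 0.008, "tz": 0, "rx": 0, "ry": 0, "rz": 0, "gripper": -1}, {"tx": 0.09, "ty": 0.008, "tz": 0, "rx": 0, "ry": 0, "rz": 0, "gripper": -1}, {"tx": 0.05, "ty": 0.007, "tz": 0, "rx": 0, "ry": 0, "rz": 0, "gripper": -1}, {"tx": 0, "ty": 0, "tz": 0, "rx": 0, "ry": 0, "rz": 0, "gripper": -1}, {"tx": 0, "ty": 0, "tz": 0, "rx": 0, "ry": 0, "rz": 0, "gripper": -1}])

```text
time_s: 11.1
ee_pos: [597.3, 222.2, 298.7]
ee_rot: [180.0, 0.1, 5.7]
force: [-0.2, 0.6, 0.1]
gripper_width: 91.2
gripper_force: 0.0
```

```bash
cat > m.py <<'E'
from h import *
def quad(f,st,P0,z,lo,sat,size=60,name=None):
    """bright low-saturation plate near P0 -> min-area rect on plane z"""
    p=proj(f,P0,st)[0]; hsv=cv2.cvtColor(f["frame"],cv2.COLOR_RGB2HSV)
    m=((hsv[...,2]>lo)&(hsv[...,1]<sat)).astype(np.uint8)
    m=cv2.morphologyEx(m,cv2.MORPH_OPEN,np.ones((3,3)))
    cs=cv2.findContours(m,0,cv2.CHAIN_APPROX_NONE)[0]
    best=max([c for c in cs if abs(c.reshape(-1,2).mean(0)-p).max()<size],key=cv2.contourArea)
    c=cv2.convexHull(best).reshape(-1,2); W=plane(f,c,z,st)[:,:2].astype(np.float32)
    r=cv2.minAreaRect(W); b=cv2.boxPoints(r)
    e,g=b[1]-b[0],b[2]-b[1]; l=e if np.hypot(*e)>np.hypot(*g) else g
    a=np.degrees(np.arctan2(l[1],l[0])); a=(a+90)%180-90
    print(name,"centre",np.round(r[0],1),"size",np.round(r[1],1),"yaw",round(float(a),2))
    q=cv2.approxPolyDP(cv2.convexHull(best),6,True).reshape(-1,2)
    print(" corners px",q.tolist(),"world",plane(f,q,z,st)[:,:2].round(1).tolist())
E
python3 - <<'E'
from m import *
import pickle
f,st=grab("wrist","w4.png"); t,_=grab("top"); s,_=grab("scene"); pickle.dump((f,st,t,s),open("i.pkl","wb"))
print(st["ee_pos"],st["ee_rot"])
for lo in(140,180): quad(f,st,(621,231,60),60,lo,50,name="wrist")
quad(t,None,(621,231,60),60,150,60,30,"top"); quad(s,None,(621,231,60),60,160,60,30,"scene")
quad(s,None,(604,-218,6),6,150,50,30,"cover scene")
p=proj(f,(621,231,60),st)[0].astype(int); print(p)
cv2.imwrite("pics/c4.png",cv2.resize(f["frame"][max(0,p[1]-90):p[1]+90,p[0]-90:p[0]+90],None,fx=3,fy=3)[:,:,::-1])
E
```

```text
[597.32707629 222.1831914  298.65121703] [1.79982556e+02 1.24780029e-01 5.69244665e+00]
wrist centre [680.3 229. ] size [105.9  51.7] yaw 89.18
 corners px [[284, 89], [305, 78], [365, 85], [367, 124], [321, 124], [283, 102]] world [[691.3, 281.1], [706.3, 257.0], [705.5, 184.7], [660.2, 176.3], [654.5, 232.8], [676.1, 281.3]]
wrist centre [680.9 229. ] size [105.9  50.5] yaw 89.18
 corners px [[284, 89], [305, 78], [365, 85], [367, 124], [321, 123], [283, 101]] world [[691.3, 281.1], [706.3, 257.0], [705.5, 184.7], [660.2, 176.3], [655.7, 232.9], [677.2, 281.3]]
top centre [604.7 192.4] size [ 39.7 101.6] yaw -36.77
 corners px [[279, 191], [273, 212], [257, 220], [270, 190]] world [[640.2, 155.1], [583.7, 183.3], [570.5, 231.6], [648.4, 179.7]]
scene centre [674.9 215. ] size [69.1 27.2] yaw 89.63
 corners px [[368, 251], [395, 260], [370, 260]] world [[661.0, 181.6], [688.7, 249.0], [688.3, 185.2]]
cover scene centre [ 602.2 -222.8] size [110.7 145.4] yaw -7.8
 corners px [[206, 223], [238, 225], [225, 267], [193, 264]] world [[531.5, -264.9], [538.6, -173.0], [676.0, -194.8], [667.0, -282.3]]
[319 151]
```

View pics/c4.png

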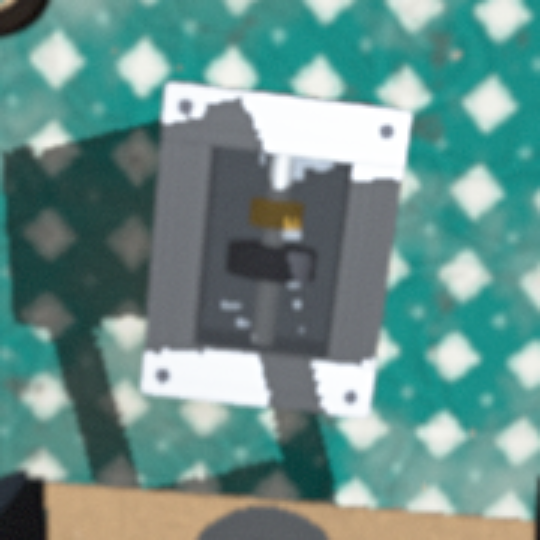

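The crop shows the flange with its four corner holes at (186,106), (387,132), (350,397) and (162,376), and its outline corners. I turn both sets into world points.

```bash
python3 - <<'E'
from m import *
import pickle
f,st,t,s=pickle.load(open("i.pkl","rb"))
for n,q in(("holes",[(186,106),(387,132),(350,397),(162,376)]),("corners",[(166,83),(413,110),(370,416),(142,393)])):
    px=(np.array(q)+.5)/3-.5+[229,61]; W=plane(f,px,60,st)[:,:2]
    l=(W[0]+W[1]-W[2]-W[3])/2; w=(W[0]+W[3]-W[1]-W[2])/2
    print(n,W.round(1).tolist(),W.mean(0).round(1),np.hypot(*l).round(1),np.hypot(*w).round(1),np.degrees(np.arctan2(l[1],l[0])).round(2),np.degrees(np.arctan2(-w[0],w[1])).round(2))
D=pickle.load(open("d.pkl","rb"))
quad(D["top"],None,(604,-218,6),6,150,60,30,"cover top")
E
```

```text
holes [[684.0, 272.5], [681.9, 190.6], [570.1, 192.9], [571.4, 274.8]] [626.8 232.7] 112.2 81.9 -1.16 -1.18
corners [[692.0, 281.1], [691.5, 181.2], [562.4, 183.2], [563.0, 283.0]] [627.2 232.1] 129.1 99.8 -0.84 -0.31
cover top centre [ 604.6 -223.9] size [116.5 150.8] yaw -1.5
 corners px [[420, 158], [427, 200], [396, 208], [384, 166]] world [[667.3, -281.6], [536.6, -267.8], [532.1, -171.8], [665.3, -168.6]]
```

Call:
send_rows(motion=[{"tx": -0.005, "ty": 0.04, "tz": 0, "rx": 0, "ry": 0, "rz": 0, "gripper": -1}, {"tx": -0.012, "ty": 0.1, "tz": 0, "rx": 0, "ry": 0, "rz": 0, "gripper": -1}, {"tx": -0.012, "ty": 0.11, "tz": 0, "rx": 0, "ry": 0, "rz": 0, "gripper": -1}, {"tx": -0.012, "ty": 0.11, "tz": 0, "rx": 0, "ry": 0, "rz": 0, "gripper": -1}, {"tx": -0.015, "ty": 0.11, "tz": 0, "rx": 0, "ry": 0, "rz": 0, "gripper": -1}, {"tx": -0.015, "ty": 0.11, "tz": 0, "rx": 0, "ry": 0, "rz": 0, "gripper": -1}, {"tx": -0.015, "ty": 0.11, "tz": 0, "rx": 0, "ry": 0, "rz": 0, "gripper": -1}, {"tx": -0.01, "ty": 0.11, "tz": 0, "rx": 0, "ry": 0, "rz": 0, "gripper": -1}, {"tx": -0.005, "ty": 0.08, "tz": 0, "rx": 0, "ry": 0, "rz": 0.2, "gripper": -1}, {"tx": 0, "ty": 0, "tz": 0, "rx": 0, "ry": 0, "rz": 0.24, "gripper": -1}, {"tx": 0, "ty": 0, "tz": 0, "rx": 0, "ry": 0, "rz": 0, "gripper": -1}, {"tx": 0, "ty": 0, "tz": 0, "rx": 0, "ry": 0, "rz": 0, "gripper": -1}])

```text
time_s: 12.75
ee_pos: [591.1, -220.6, 299.8]
ee_rot: [180.0, -0.0, -7.4]
force: [-0.5, 0.7, 0.6]
gripper_width: 91.1
gripper_force: 0.0
```

```bash
python3 - <<'E'
from m import *
import pickle
f,st=grab("wrist"); pickle.dump((f,st),open("j.pkl","wb"))
print(st["ee_pos"],st["ee_rot"])
try: quad(f,st,(604,-220,6),6,140,50,name="cover wrist")
except Exception as e: print(e)
p=proj(f,(604,-220,25),st)[0].astype(int); print(p)
cv2.imwrite("pics/c5.png",cv2.resize(f["frame"][max(0,p[1]-90):p[1]+90,p[0]-90:p[0]+90],None,fx=3,fy=3)[:,:,::-1])
E
```

```text
[ 591.0502731  -220.60142958  299.83777504] [ 1.79983285e+02 -1.57822338e-02 -7.40340327e+00]
cover wrist centre [ 618.3 -227.2] size [186.3 128.5] yaw 8.92
 corners px [[345, 71], [364, 104], [363, 194], [302, 206], [271, 95]] world [[713.1, -263.6], [666.9, -284.6], [539.2, -270.4], [532.6, -178.1], [695.4, -159.3]]
[323 156]
```

View pics/c5.png

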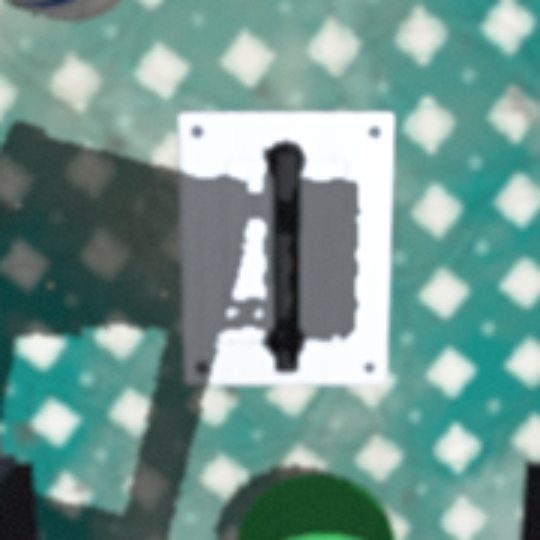

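The crop shows the cover with holes at (197,132), (375,132), (369,368) and (203,367). The handle runs from (286,147) to (286,368).

```bash
python3 - <<'E'
from m import *
import pickle
f,st=pickle.load(open("j.pkl","rb"))
for n,z,q in(("holes",6,[(197,132),(375,132),(369,368),(203,367)]),("corners",6,[(178,112),(395,112),(388,386),(185,385)])):
    px=(np.array(q)+.5)/3-.5+[233,66]; W=plane(f,px,z,st)[:,:2]
    l=(W[0]+W[1]-W[2]-W[3])/2; w=(W[0]+W[3]-W[1]-W[2])/2
    print(n,W.round(1).tolist(),W.mean(0).round(1),np.hypot(*l).round(1),np.hypot(*w).round(1),np.degrees(np.arctan2(l[1],l[0])).round(2),np.degrees(np.arctan2(-w[0],w[1])).round(2))
print("bar",plane(f,(np.array([(286,165),(286,350)])+.5)/3-.5+[233,66],50,st))
E
```

```text
holes [[671.1, -193.6], [660.5, -275.1], [549.2, -260.5], [560.3, -179.7]] [ 610.3 -227.2] 111.9 81.9 -7.31 -7.59
corners [[681.0, -186.2], [668.2, -285.2], [538.9, -268.9], [552.4, -169.6]] [ 610.1 -227.5] 130.0 100.0 -7.3 -7.56
bar [[ 652.37234226 -232.28092599   50.        ]
 [ 573.19249373 -222.1232594    50.        ]]
```

Call:
send_rows(motion=[{"tx": 0.02, "ty": 0.004, "tz": 0.04, "rx": 0, "ry": 0, "rz": 0, "gripper": -1}, {"tx": 0.02, "ty": 0.004, "tz": 0.09, "rx": 0, "ry": 0, "rz": 0, "gripper": -1}, {"tx": 0, "ty": 0, "tz": 0.1, "rx": 0, "ry": 0, "rz": 0, "gripper": -1}, {"tx": 0, "ty": 0, "tz": 0.1, "rx": 0, "ry": 0, "rz": 0, "gripper": -1}, {"tx": 0, "ty": 0, "tz": 0.09, "rx": 0, "ry": 0, "rz": 0, "gripper": -1}, {"tx": 0, "ty": 0, "tz": 0.06, "rx": 0, "ry": 0, "rz": 0, "gripper": -1}, {"tx": 0, "ty": 0, "tz": 0.04, "rx": 0, "ry": 0, "rz": 0, "gripper": -1}, {"tx": 0, "ty": 0, "tz": 0.02, "rx": 0, "ry": 0, "rz": 0, "gripper": -1}, {"tx": 0, "ty": 0, "tz": 0.006, "rx": 0, "ry": 0, "rz": 0, "gripper": -1}, {"tx": 0, "ty": 0, "tz": 0, "rx": 0, "ry": 0, "rz": 0, "gripper": -1}, {"tx": 0, "ty": 0, "tz": 0, "rx": 0, "ry": 0, "rz": 0, "gripper": -1}])

```text
time_s: 14.18
ee_pos: [611.5, -227.5, 27.4]
ee_rot: [180.0, -0.1, -7.5]
force: [0.3, 0.2, 0.2]
gripper_width: 91.2
gripper_force: 0.0
```

Call:
send_rows(motion=[{"tx": -0.002, "ty": 0, "tz": 0.003, "rx": 0, "ry": 0, "rz": 0, "gripper": -0.5}, {"tx": 0, "ty": 0, "tz": 0, "rx": 0, "ry": 0, "rz": 0, "gripper": 0}, {"tx": 0, "ty": 0, "tz": 0, "rx": 0, "ry": 0, "rz": 0, "gripper": 0.4}, {"tx": 0, "ty": 0, "tz": 0, "rx": 0, "ry": 0, "rz": 0, "gripper": 0.6}, {"tx": 0, "ty": 0, "tz": 0, "rx": 0, "ry": 0, "rz": 0, "gripper": 0.8}, {"tx": 0, "ty": 0, "tz": 0, "rx": 0, "ry": 0, "rz": 0, "gripper": 1}, {"tx": 0, "ty": 0, "tz": 0, "rx": 0, "ry": 0, "rz": 0, "gripper": 1}, {"tx": 0, "ty": 0, "tz": 0, "rx": 0, "ry": 0, "rz": 0, "gripper": 1}, {"tx": 0, "ty": 0, "tz": 0, "rx": 0, "ry": 0, "rz": 0, "gripper": 1}, {"tx": 0, "ty": 0, "tz": 0, "rx": 0, "ry": 0, "rz": 0, "gripper": 1}], grip_force=45)

```text
time_s: 15.42
ee_pos: [609.9, -227.0, 24.9]
ee_rot: [-180.0, 0.0, -7.5]
force: [-0.2, 1.1, 0.5]
gripper_width: 12.0
gripper_force: 45.0
```

```bash
python3 -c "
from h import *
s=env.state();print(s['ee_pos'],s['ee_rot'],s['force'],s['torque'],s['gripper_width'],s['gripper_force'])"
```

```text
[ 609.9123824  -226.98193022   24.92906465] [-1.79994585e+02  1.42827618e-03 -7.51492562e+00] [-0.24764083  1.12272157  0.54353467] [ 0.06592615 -0.04695613 -0.03299075] 11.975525113005826 44.99997138977051
```

Call:
send_rows(motion=[{"tx": 0, "ty": 0, "tz": -0.01, "rx": 0, "ry": 0, "rz": 0, "gripper": 1}, {"tx": 0, "ty": 0, "tz": -0.03, "rx": 0, "ry": 0, "rz": 0, "gripper": 1}, {"tx": 0, "ty": 0, "tz": -0.06, "rx": 0, "ry": 0, "rz": 0, "gripper": 1}, {"tx": 0, "ty": 0, "tz": -0.08, "rx": 0, "ry": 0, "rz": 0, "gripper": 1}, {"tx": 0, "ty": 0, "tz": -0.08, "rx": 0, "ry": 0, "rz": -0.055, "gripper": 1}, {"tx": 0, "ty": 0, "tz": -0.07, "rx": 0, "ry": 0, "rz": -0.08, "gripper": 1}, {"tx": 0, "ty": 0, "tz": -0.05, "rx": 0, "ry": 0, "rz": -0.08, "gripper": 1}, {"tx": 0, "ty": 0, "tz": -0.02, "rx": 0, "ry": 0, "rz": 0, "gripper": 1}, {"tx": 0, "ty": 0, "tz": 0, "rx": 0, "ry": 0, "rz": 0, "gripper": 1}])

```text
time_s: 16.55
ee_pos: [609.9, -227.2, 225.5]
ee_rot: [180.0, -0.0, -1.1]
force: [-0.2, -0.4, -3.3]
gripper_width: 11.7
gripper_force: 45.0
```

Call:
send_rows(motion=[{"tx": 0, "ty": -0.03, "tz": 0, "rx": 0, "ry": 0, "rz": 0, "gripper": 1}, {"tx": 0, "ty": -0.06, "tz": 0, "rx": 0, "ry": 0, "rz": 0, "gripper": 1}, {"tx": 0.0025, "ty": -0.1, "tz": 0, "rx": 0, "ry": 0, "rz": 0, "gripper": 1}, {"tx": 0.0025, "ty": -0.1, "tz": 0, "rx": 0, "ry": 0, "rz": 0, "gripper": 1}, {"tx": 0.0025, "ty": -0.1, "tz": 0, "rx": 0, "ry": 0, "rz": 0, "gripper": 1}, {"tx": 0.0025, "ty": -0.1, "tz": 0, "rx": 0, "ry": 0, "rz": 0, "gripper": 1}, {"tx": 0.0025, "ty": -0.1, "tz": 0, "rx": 0, "ry": 0, "rz": 0, "gripper": 1}, {"tx": 0.0025, "ty": -0.1, "tz": 0, "rx": 0, "ry": 0, "rz": 0, "gripper": 1}, {"tx": 0.0025, "ty": -0.1, "tz": 0, "rx": 0, "ry": 0, "rz": 0, "gripper": 1}, {"tx": 0, "ty": -0.08, "tz": 0, "rx": 0, "ry": 0, "rz": 0, "gripper": 1}, {"tx": 0, "ty": -0.05, "tz": 0, "rx": 0, "ry": 0, "rz": 0, "gripper": 1}, {"tx": 0, "ty": 0, "tz": 0, "rx": 0, "ry": 0, "rz": 0, "gripper": 1}])

```text
time_s: 18.05
ee_pos: [626.4, 234.3, 223.7]
ee_rot: [180.0, 0.1, -0.9]
force: [1.1, -1.5, -2.8]
gripper_width: 11.7
gripper_force: 45.0
```

Call:
send_rows(motion=[{"tx": 0, "ty": 0, "tz": 0.03, "rx": 0, "ry": 0, "rz": 0, "gripper": 1}, {"tx": 0, "ty": 0, "tz": 0.05, "rx": 0, "ry": 0, "rz": 0, "gripper": 1}, {"tx": 0, "ty": 0, "tz": 0.06, "rx": 0, "ry": 0, "rz": 0, "gripper": 1}, {"tx": 0, "ty": 0, "tz": 0.04, "rx": 0, "ry": 0, "rz": 0, "gripper": 1}, {"tx": 0, "ty": 0, "tz": 0.02, "rx": 0, "ry": 0, "rz": 0, "gripper": 1}, {"tx": 0, "ty": 0, "tz": 0, "rx": 0, "ry": 0, "rz": 0, "gripper": 1}, {"tx": 0, "ty": 0, "tz": 0, "rx": 0, "ry": 0, "rz": 0, "gripper": 1}, {"tx": 0, "ty": 0, "tz": 0, "rx": 0, "ry": 0, "rz": 0, "gripper": 1}])

```text
time_s: 19.05
ee_pos: [627.8, 232.7, 126.0]
ee_rot: [-180.0, -0.1, -1.1]
force: [0.0, 0.1, -3.5]
gripper_width: 11.5
gripper_force: 45.0
```

```bash
python3 - <<'E'
from m import *
import pickle
f,st=grab("wrist"); s,_=grab("scene"); pickle.dump((f,st,s),open("k.pkl","wb"))
print(st["ee_pos"],st["ee_rot"],st["torque"])
zb=st["ee_pos"][2]-24.9
print(proj(f,(627,232.4,zb+6),st),proj(s,(627,232.4,90)))
a=cv2.resize(f["frame"][:260,200:440],(480,520))
b=cv2.resize(s["frame"][205:290,362:413],None,fx=6,fy=6,interpolation=cv2.INTER_CUBIC)
b=cv2.copyMakeBorder(b,0,520-b.shape[0],0,0,0); print(b.shape)
cv2.imwrite("pics/c6.png",np.hstack([a,b])[:,:,::-1])
E
```

```text
[627.79591624 232.73043777 126.00253902] [-1.79967997e+02 -1.11860302e-01 -1.07134080e+00] [ 0.03629991  0.03724974 -0.03624722]
[[325.40073526 236.05010603]] [[387.77821174 233.42338377]]
(520, 306, 3)
```

View pics/c6.png

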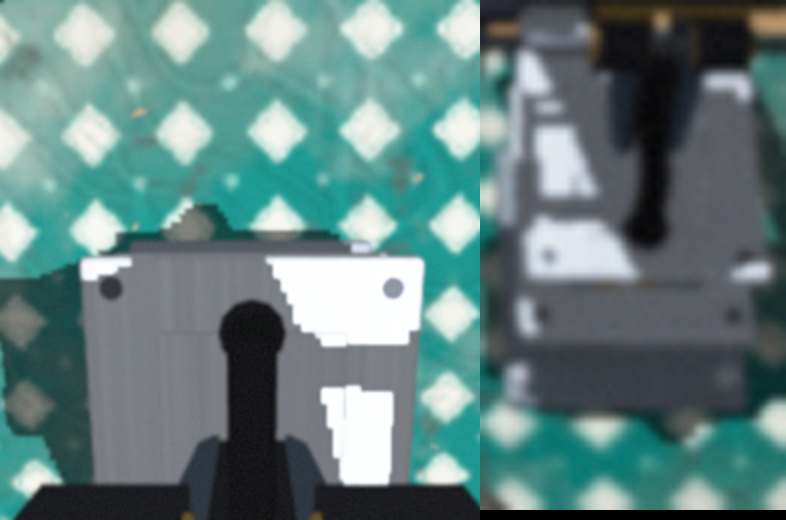

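The wrist half of the crop shows the cover's far corners at (80,258) and (424,256), and its holes at (111,288) and (393,288). The flange strip shows just beyond the far edge.

```bash
python3 - <<'E'
from m import *
import pickle
f,st,s=pickle.load(open("k.pkl","rb"))
z=st["ee_pos"][2]-24.9+6
g=lambda q:(np.array(q)+.5)/2-.5+[200,0]
h=plane(f,g([(111,288),(393,288)]),z,st)[:,:2]; c=plane(f,g([(80,258),(424,256)]),z,st)[:,:2]
for W,d in((h,56),(c,65)):
    v=W[0]-W[1]; a=np.arctan2(-v[0],v[1]); print(W.round(1).tolist(),np.hypot(*v).round(1),"yaw",np.degrees(a).round(2),"centre",(W.mean(0)-d*np.array([np.cos(a),np.sin(a)])).round(1))
print(plane(f,g([(130,242),(370,242)]),60,st),"exp flange corners px",(proj(f,[(692,281,60),(691,181,60)],st)-[200,0])*2)
# scene: flange near corners (crop/6) & cover near corners
q=lambda p:(np.array(p)+.5)/6-.5+[362,205]
print("scene flange",plane(s,q([(513,343)])-[480/6,0],60),plane(s,q([(752,343)])-[480/6,0],60))
print("scene cover",plane(s,q([(522,278)])-[480/6,0],z),plane(s,q([(772,278)])-[480/6,0],z))
E
```

```text
[[685.2, 272.1], [683.7, 190.1]] 82.1 yaw -1.08 centre [628.4 232.2]
[[694.0, 280.5], [692.7, 181.4]] 99.0 yaw -0.76 centre [628.3 231.8]
[[696.87501638 274.37646616  60.        ]
 [695.24893562 188.7688734   60.        ]] exp flange corners px [[112.00032546 255.83412173]
 [390.81014214 253.29838564]]
scene flange [[693.46082624 177.48269768  60.        ]] [[694.14402882 279.0288842   60.        ]]
scene cover [[691.18524163 178.12344632 107.10253902]] [[691.8403797  281.45538822 107.10253902]]
```

Call:
send_rows(motion=[{"tx": 0, "ty": 0, "tz": 0.015, "rx": 0, "ry": 0, "rz": 0, "gripper": 1}, {"tx": 0, "ty": 0, "tz": 0.02, "rx": 0, "ry": 0, "rz": 0, "gripper": 1}, {"tx": 0, "ty": 0, "tz": 0.012, "rx": 0, "ry": 0, "rz": 0, "gripper": 1}, {"tx": 0, "ty": 0, "tz": 0.004, "rx": 0, "ry": 0, "rz": 0, "gripper": 1}, {"tx": 0, "ty": 0, "tz": 0, "rx": 0, "ry": 0, "rz": 0, "gripper": 1}, {"tx": 0, "ty": 0, "tz": 0, "rx": 0, "ry": 0, "rz": 0, "gripper": 1}, {"tx": 0, "ty": 0, "tz": 0, "rx": 0, "ry": 0, "rz": 0, "gripper": 1}])

```text
time_s: 20.02
ee_pos: [627.4, 232.7, 99.8]
ee_rot: [-180.0, -0.0, -1.1]
force: [-0.7, 0.0, -2.7]
gripper_width: 11.6
gripper_force: 45.0
```

```bash
python3 - <<'E'
from m import *
import pickle
f,st=grab("wrist"); s,_=grab("scene"); pickle.dump((f,st,s),open("l.pkl","wb"))
print(st["ee_pos"],st["ee_rot"],st["force"])
i=pickle.load(open("i.pkl","rb"))
b=[cv2.resize(x["frame"][200:270,358:418],None,fx=6.5,fy=6.5,interpolation=cv2.INTER_CUBIC) for x in(s,i[3])]
cv2.imwrite("pics/c7.png",np.hstack(b)[:,:,::-1]); print(b[0].shape)
# far-edge check: foot & flange rows in wrist view k
f,st,_=pickle.load(open("k.pkl","rb"))
print((proj(f,[(695,285,8),(695,179,8),(692,282,60),(695,231,8),(692,231,60)],st)-[200,0])*2)
E
```

```text
[627.41081783 232.69098037  99.76776327] [-1.79990782e+02 -3.78189843e-02 -1.06891411e+00] [-0.65628803  0.0230839  -2.68455274]
(455, 390, 3)
[[127.11832709 242.69252433]
 [370.82741721 237.95108743]
 [109.22906858 255.90013417]
 [251.16135931 240.02031611]
 [251.31688486 252.8353586 ]]
```

View pics/c7.png

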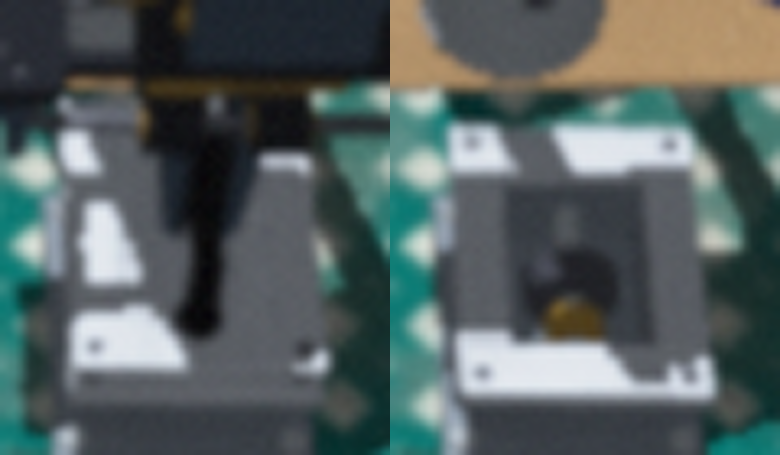

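In the scene crops, the cover's near holes are at (95,346) and (303,350). The bare flange's are at (92,373) and (300,373). I compare them at their own heights.

```bash
python3 - <<'E'
from m import *
import pickle
f,st,s=pickle.load(open("l.pkl","rb"))
q=lambda p:(np.array(p)+.5)/6.5-.5+[358,200]
c=plane(s,q([(95,346),(303,350)]),80.9); h=plane(s,q([(92,373),(300,374)]),60)
print(c,h,(c-h).mean(0))
E
```

```text
[[679.99328177 189.70532769  80.9       ]
 [682.35014126 270.57648286  80.9       ]] [[679.19109483 190.15197581  60.        ]
 [680.19236449 272.21447987  60.        ]] [ 1.47998186 -1.04232257 20.9       ]
```

Both views agree that the cover sits about 1 mm too far in x and 0.5 mm short in y. I make a small correction and let it settle.

Call:
send_rows(motion=[{"tx": -0.0022, "ty": -0.001, "tz": 0, "rx": 0, "ry": 0, "rz": 0, "gripper": 1}, {"tx": 0, "ty": 0, "tz": 0, "rx": 0, "ry": 0, "rz": 0, "gripper": 1}, {"tx": 0, "ty": 0, "tz": 0, "rx": 0, "ry": 0, "rz": 0, "gripper": 1}, {"tx": 0, "ty": 0, "tz": 0, "rx": 0, "ry": 0, "rz": 0, "gripper": 1}, {"tx": 0, "ty": 0, "tz": 0, "rx": 0, "ry": 0, "rz": 0, "gripper": 1}])

```text
time_s: 20.75
ee_pos: [626.1, 233.2, 99.4]
ee_rot: [180.0, 0.0, -1.1]
force: [0.2, -0.6, -3.5]
gripper_width: 11.6
gripper_force: 45.0
```

```bash
python3 - <<'E'
from h import *
s=env.state();print(s['ee_pos'],s['ee_rot'],s['force'],s['gripper_width'])
print(env.job_done())
E
```

```text
[626.1190882  233.1542979   99.39913738] [ 1.79996144e+02  6.79407300e-04 -1.06809185e+00] [ 0.21069639 -0.62211241 -3.4985743 ] 11.56844458736127
the job is handed in; nothing more can be done
None
```

I handed the job in at about 21 s: the grease can stands upright on the card in front of the housing, let go, and the arm holds the cover level about 15 mm above the flange, lined up to about 1 mm by my camera measurements.

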